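# Fit the keyed pulley shaft and hold it against its spring

## Task

Two pulley shafts hang in the plywood rack: put the reject with the red sleeve into the red scrap pot, then fit the good one with the green sleeve into the pulley in the vice - lower it into the bore, turn it until its key slips into the keyway, and, without ramming it, keep pushing until its collar squeezes the wave spring flat on the hub. Finish while still gripping the shaft and pressing it down so that I can fit the circlip from below. Leave the loose tools and parts on the bench where they are.

Things in the scene. Friction and masses are not known exactly. Their poses are not given: they have to be found in the camera images.
- shaft_green: good steel pulley shaft, upright, green sleeve on top; about 0.4 kg (varies). Origin: centre of its collar's underside; z up along the shaft, x towards the key. Collar 42 mm across, z 0 to 10 mm; shank below it 20 mm across, to z -60 mm. Key at +x, 6 mm wide, z -44 to -16 mm, out to 13.5 mm from the axis; white paint lines on the sleeve's top and collar lie above it
- shaft_green_grip (a point): on the axis of the green-sleeved shaft, 36 mm above its origin, the place to grip: green plastic sleeve, round (any grasp yaw will do), 28 mm across, from 22 mm below this point to 20 mm above it
- shaft_green_tip (a point): lower end of the green-sleeved shaft, on its axis, 60 mm below its origin; chamfered, 13.6 mm across at the end, 20 mm across from 4.5 mm up
- shaft_red: reject shaft: same shape, size, weight and origin as the green one, but with a red sleeve
- shaft_red_grip (a point): the red-sleeved shaft's grip point, as on the green one
- shaft_red_tip (a point): lower end of the red-sleeved shaft, on its axis, 60 mm below its origin
- pulley: grey cast-iron V-belt pulley clamped in the vice, axis upright; fixed, cannot turn. Origin: centre of the hub's upper face, 168 mm above the bench; z up, x towards the keyway. Hub boss 48 mm across, 18 mm high, over the 80 mm sheave; a white paint line down the boss and across the sheave's top marks the keyway's side. Through bore 22 mm across, 46 mm deep
- keyway (a point): middle of the keyway's mouth in the hub's face, 13 mm from the axis; keyway 8.5 mm wide, out to 15.5 mm, full depth. A key out of line stops on the hub's face, the shaft's origin then 44 mm above the pulley's; in line (within about 0.1 rad) it slides in until the collar meets the washer; fully home the shaft's origin is 2 mm above the pulley's
- washer_top (a point): centre of the upper face of the brass washer (43 mm outside, 33 mm inside) that lies on the wave spring round the bore: 8 mm above the hub's face when free, 2 mm when the spring is flat. The shaft's collar presses on it
- rack: fixed plywood shaft rack, 90 x 240 x 75 mm; origin on the bench under its centre. Three 31 mm holes through its 15 mm top plate at y -75, 0 and 75 mm; a shaft hangs in each outer hole, collar resting on the top at z 75 mm, so its origin is at z 75 mm; lift straight up 65 mm to clear it
- red_pot: fixed round open scrap pot of red steel, 132 mm across the rim, 85 mm high, walls 3 mm, floor 4 mm thick; origin on the bench under its centre. Empty
- yellow_pot: the same pot in yellow, for rework, with three tube offcuts on its floor; not for this job
- vice: fixed blue bench vice, origin on the bench under the pulley's axis; jaws up to z 148 mm at x -96 to 90 mm, y -56 to 56 mm; screw handle at x -176 mm
- spring (a joint): how far the wave spring is squeezed, in m: 0 free, 0.006 flat. It pushes up with 2 N when free and 14 N when flat (2 N per mm); the shaft's own weight squeezes it only 1 to 2 mm
- pliers: loose circlip pliers with orange grips lying on the bench, 165 mm long; leave alone
- grease_tin: loose green grease tin, 60 mm across, 45 mm high; leave alone
- bb_shell: loose dark steel bottom-bracket shell standing on end, 42 mm across, 68 mm high; leave alone
- spanner: loose steel spanner, 170 mm long; leave alone
Not all that is in view belongs to the job. Leave any blue look-alike of the shaft_red alone. What is shaped like the shaft_green but purple is not meant.

How it is judged:
On the way, in this order (a step that is already met when the one before it is completed fails the run):
1. the red-sleeved shaft has been let go in the red pot (horizontal distance between shaft_red_tip and red_pot below 0.064 m and height (world z) of shaft_red_tip below 0.06 m and horizontal distance between shaft_red and red_pot below 0.075 m and contact force between the fingers and shaft_red below 0.1 N), for 0.2 s.
2. the green-sleeved shaft's key has slipped into the keyway (horizontal distance between shaft_green and pulley below 0.004 m and z of shaft_green in the frame of pulley below 0.038 m), for 0.1 s.
At the end, for the whole second after the job is handed in: Red shaft in the red pot: tip under 60 mm high, collar within 75 mm of the pot's axis. Green shaft keyed in the bore: within 3 mm of its axis, 0.06 rad of upright, collar at most 4.5 mm above the hub, spring squeezed 4.5 mm or more, still, gripped with over 5 N (horizontal distance between shaft_red_tip and red_pot below 0.064 m and height (world z) of shaft_red_tip below 0.06 m and horizontal distance between shaft_red and red_pot below 0.075 m and horizontal distance between shaft_green and pulley below 0.003 m and z of shaft_green in the frame of pulley below 0.0045 m and angle between shaft_green's own z axis and vertical below 0.06 rad and angle between the x axis of shaft_green and the x axis of pulley, either way round below 0.2 rad and value of joint spring above 0.0045 m and contact force between the fingers and shaft_green above 5 N and linear speed of shaft_green below 0.01 m/s); the arm keeps its last pose, push and grip.
It fails at once if the green-sleeved shaft is rammed into the pulley (over 80 N) (contact force between shaft_green and pulley above 80 N).
It fails at once if a loose thing on the bench is shifted more than 30 mm (distance of any of pliers, grease_tin, bb_shell, spanner from where it was at the start of the episode above 0.03 m).
It also fails if it takes over 56 s, if anything falls off the work surface, if the arm or the gripper's body presses on something with over 40 N, if the wrist force passes 120 N, or if a joint passes its speed limit or range.

## Robot

A 6-joint arm with a two-finger parallel gripper is mounted at the origin on the work surface. World frame = base frame: x ahead of the robot, y to its left, z up, the work surface at z = 0. Lengths are in m, angles in rad, forces in N, time in s.
With the tool pointing down it reaches from about 0.3 to 0.75 m from the base axis. Payload 8.5 kg.
Tool frame: the origin (TCP) lies midway between the tips of the shut fingers; the grasp point (between the pads) lies 19 mm behind it; z points along the fingers, y is the line along which they close (so a half turn about z gives the same grasp; the last joint's range is limited). The gripper opens to 85 mm and grips with 20 to 120 N. Pads are 22 mm wide; open, the fingers measure 114 mm over their backs; the gripper's body (76 mm by 85 mm) begins 54 mm behind the grasp point. The pads swing forward as they close: fully open they stand 13 mm farther back than shut.
Start: joints at [-1.564, 0.381, 1.297, -0, 1.464, -0.215], TCP at [0.121, -0.537, 0.231] pointing down, gripper open.
Joint ranges: [-3.11, 3.11], [-0.89, 2.33], [0.22, 2.48], [-1.42, 4.56], [0.17, 2.85], [-2.88, 2.88]. Speed limits (rad/s): [2.39, 2.39, 3.14, 3.14, 3.14, 3.14].

## Interface

Orientations are given as a unit quaternion [x, y, z, w].
In Python, from plant import manip gives the robot as it stands.
- The arm moves only by the tool drive_tool, never from a script. Its argument "rows" is text: rows parted by semicolons, each of 5 numbers parted by spaces: the shift along the tool's x, y, z each as a share of 0.12 m, from -1 to 1, then the turn about the tool's z as a share of 0.1 rad, from -1 to 1, then the opening, from -1 (shut) to 1 (fully open). A call has 1 to 5 rows; each row shifts and turns the commanded pose from where the row before left it, along the tool's axes as they then stand; what a row does not reach is not made up. A row lasts 1/8 s, in which the tool goes at most 62.5 mm and 10.7 degrees, less where a joint would pass 70% of its speed; a pose out of reach is approached as far as the arm can. A call with a number of a shift or a turn outside -1 to 1 is refused whole. A call with a gripper value outside its range is refused whole. The fingers move at their own pace and stop on an object; "force" is the grip in N (left out, the last holds). Time passes only in rows, so rows that do not move let the fingers close. It gives the time, the measured TCP pose, the force, the opening and the grip force at its end, in the units of the state.
- manip.get_obs(): the state, without advancing time (a new reading comes with each control period).
- manip.capture(name): name is "side" or "top" or "wrist"; returns a dict with "image" (420x560x3 uint8, red, green, blue), "fx", "fy", "cx", "cy" (pixels), "R" (3x3) and "t" (3): a world point X has camera coordinates R X + t. Camera axes: x right, y down, z forward; pixel columns grow to the right and rows downward; lengths in m; the calibration is good to about 2 mm. A picture is of the moment at which its call begins. There is no depth.
- manip.job_done(): hands the job in; it is judged then, once.
Trained networks look in the newest picture that a camera, given by its name, has taken for a name from the list of things; names that differ only in an ending like _2 or _b are one class to them, and where a whole thing is asked for, a point or a joint stands for the part that bears it (a point fixed in the world has none). Each returns a list of dicts, best first, with "confidence" (0 to 1); they miss things now and then, are a little off and sometimes report something else, mostly with a low value. They report only what shows in the picture. A call takes as long as a camera call. They do not tell look-alikes from the thing itself.
- manip.recognise(camera, label): "rect" ([centre column, centre row, width, height] in pixels, round what is visible of it).
- manip.tip_of(camera, label): "pixel" ([column, row] in pixels: a listed point, or the origin of a listed thing).
The state is a dict: "t": time; "joint_pos": joint angles; "dq": joint speeds; "effort": joint torques, N m; "ee_pos": TCP position; "eef_rot": TCP orientation; "force": force on the tool from outside, world axes, zero at the start; "wrist_torque": the same for the moment, N m; "grip_width": finger opening in m; "grip_force": force on a finger pad.
Only numpy, scipy, OpenCV 4.12 (cv2) and the standard library are available. Lean on these libraries where they do the work, as an engineer would, in place of code of your own. Each camera call takes 0.05 s, during which the arm holds its last target. There are 200 camera calls.

## Working session

There is one attempt and no reset: what is moved stays moved. The work goes in short steps, Python scripts to look and compute and a tool call to move; the robot and the scene stay as the last step left them, time stands still between calls to the robot, and variables do not carry over. Pictures are saved under pics/ and viewed, at most 10 in all, crops included, and the job is handed in when it is done.

Besides the shell and the picture viewer there is one more tool, called after "Emit:" as a command line: name --argument value ..., lists and objects as JSON in quotes. drive_tool: Moves the arm, as the interface text tells. Shift numbers are shares of 0.12 m and turn numbers shares of 0.1 rad, none past 1 either way. Its arguments: {"type":"object","properties":{"rows":{"type":"string"},"force":{"type":"number"}},"required":["rows"]}

```bash
mkdir -p pics && cat > h.py <<'E'
from plant import manip
import numpy as np, cv2
from scipy.spatial.transform import Rotation as Rn
def cap(n,save=None):
    c=manip.capture(n)
    if save: cv2.imwrite('pics/'+save,cv2.cvtColor(np.asarray(c['image'],dtype=np.uint8),cv2.COLOR_RGB2BGR))
    return c
def onz(c,px,z):
    R=np.array(c['R']);t=np.array(c['t']);o=-R.T@t
    d=R.T@np.array([(px[0]-c['cx'])/c['fx'],(px[1]-c['cy'])/c['fy'],1])
    return (o+d*(z-o[2])/d[2])
def proj(c,X):
    p=np.array(c['R'])@np.array(X)+np.array(c['t']);return np.array([c['fx']*p[0]/p[2]+c['cx'],c['fy']*p[1]/p[2]+c['cy']])
def tri(c1,p1,c2,p2):
    P=[np.array([[c['fx'],0,c['cx']],[0,c['fy'],c['cy']],[0,0,1]])@np.c_[np.array(c['R']),np.array(c['t'])] for c in (c1,c2)]
    X=cv2.triangulatePoints(P[0],P[1],np.array(p1,float).reshape(2,1),np.array(p2,float).reshape(2,1))[:,0];return X[:3]/X[3]
E
python3 - <<'E'
from h import *
np.set_printoptions(precision=4,suppress=True)
C={}
Z=dict(shaft_green=.075,shaft_green_grip=.111,shaft_red=.075,shaft_red_grip=.111,pulley=.168,keyway=.168,washer_top=.176,rack=0,red_pot=0,yellow_pot=0)
for n in('top','side'):
    c=C[n]=cap(n,n+'1.png');print(n,-np.array(c['R']).T@c['t'])
    for l,z in Z.items():
        print(n,l,[(round(d['confidence'],2),np.round(d['pixel']),onz(c,d['pixel'],z)[:2]) for d in manip.tip_of(n,l)[:4]])
o=manip.get_obs();print(o['t'],o['ee_pos'],Rn.from_quat(o['eef_rot']).as_matrix(),o['grip_width'])
E
```

```text
top [ 0.2553 -0.0207  1.2133]
top shaft_green [(0.71, array([266., 218.]), array([0.476 , 0.0475])), (0.53, array([308., 220.]), array([ 0.4777, -0.073 ]))]
top shaft_green_grip [(0.75, array([307., 215.]), array([ 0.4838, -0.0676])), (0.58, array([267., 210.]), array([0.4905, 0.0441]))]
top shaft_red [(0.76, array([360., 227.]), array([ 0.4686, -0.224 ])), (0.58, array([396., 220.]), array([ 0.4943, -0.3241]))]
top shaft_red_grip [(0.77, array([361., 225.]), array([ 0.4662, -0.2197])), (0.51, array([401., 219.]), array([ 0.4907, -0.3289]))]
top pulley [(0.92, array([201., 183.]), array([0.5415, 0.2216]))]
top keyway [(0.58, array([202., 177.]), array([0.558 , 0.2226])), (0.48, array([201., 183.]), array([0.5423, 0.2222]))]
top washer_top [(0.44, array([198., 182.]), array([0.543 , 0.2282]))]
top rack [(0.84, array([331., 229.]), array([ 0.4685, -0.1474]))]
top red_pot [(0.84, array([310., 173.]), array([ 0.6415, -0.075 ])), (0.61, array([331., 228.]), array([ 0.4737, -0.1478]))]
top yellow_pot [(0.72, array([355., 178.]), array([ 0.6346, -0.2161]))]
side [ 0.1987 -0.9031  1.1203]
si
[... 694 characters left out ...]
ey [(0.95, array([264., 150.]), array([0.5253, 0.2107]))]
side keyway [(0.95, array([271., 145.]), array([0.5538, 0.2258])), (0.48, array([281., 235.]), array([ 0.4618, -0.1307]))]
side washer_top [(0.38, array([265., 143.]), array([0.5367, 0.2329]))]
side rack [(0.62, array([336., 240.]), array([ 0.6571, -0.0704]))]
side red_pot [(0.75, array([334., 243.]), array([ 0.6479, -0.0787])), (0.59, array([281., 227.]), array([0.5183, 0.0344])), (0.5, array([271., 143.]), array([0.6205, 0.4371]))]
side yellow_pot [(0.67, array([353., 279.]), array([ 0.6438, -0.2164]))]
1.1 [ 0.121  -0.5365  0.2313] [[ 0.9755  0.22   -0.    ]
 [ 0.22   -0.9755  0.    ]
 [-0.     -0.     -1.    ]] 0.08536276327211657
```

View images.

```bash
python3 -c "
import cv2
a=cv2.imread('pics/top1.png');cv2.imwrite('pics/top1c.png',cv2.resize(a[110:290,150:430],(800,514),interpolation=cv2.INTER_CUBIC))
a=cv2.imread('pics/side1.png');cv2.imwrite('pics/side1c.png',cv2.resize(a[100:350,200:420],(528,600),interpolation=cv2.INTER_CUBIC))"
```

```text
(no output)
```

View pics/top1c.png

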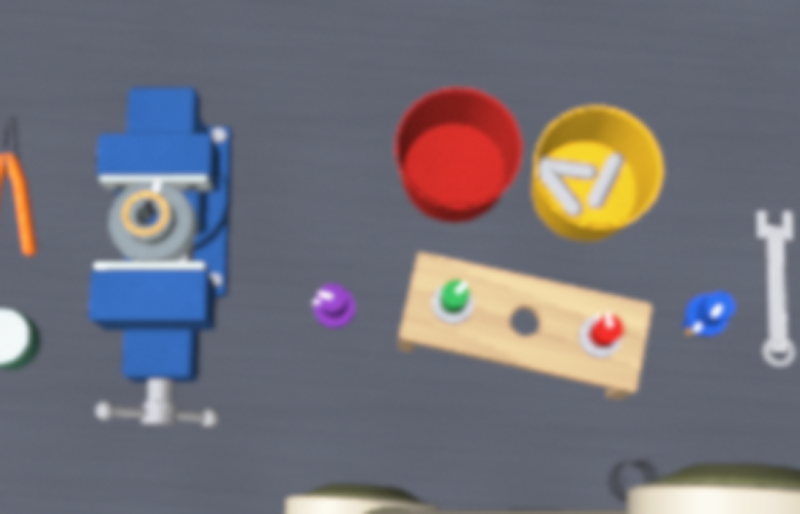

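View pics/side1c.png

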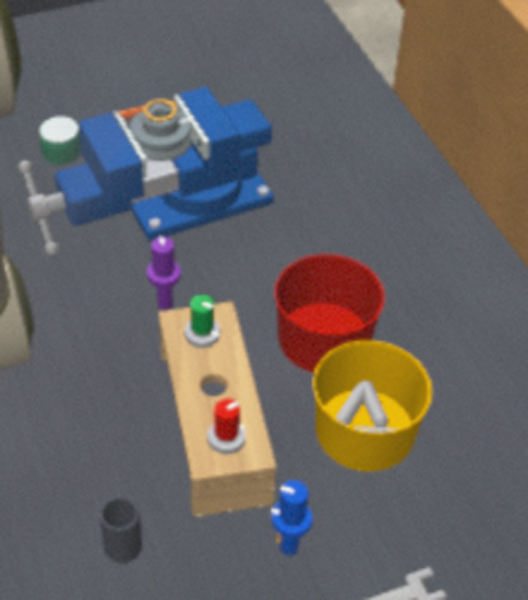

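The top view shows the green shaft at about (309,214) px, the red at (361,225), the red pot at (310,165) and the pulley bore at (201,184). The purple and blue ones are look-alikes. The white key lines point roughly up and to the right. I'm moving above the red shaft for a close look.

Emit:
drive_tool --rows "0.42 -0.24 0 0 1; 0.42 -0.24 0 0 1; 0.42 -0.24 0 0 1; 0.42 -0.24 0 0 1"

```text
t: 1.6
ee_pos: [0.2934, -0.3785, 0.2315]
eef_rot: [0.994, 0.11, 0.0, 0.0]
force: [1.3, -0.1, 0.4]
grip_width: 0.0858
grip_force: 0.0
```

Emit:
drive_tool --rows "0.42 -0.24 0 0 1; 0.42 -0.24 0 0 1; 0.42 -0.24 0 0 1; 0.42 -0.24 0 0 1; 0 0 0 0 1"

```text
t: 2.22
ee_pos: [0.4655, -0.2204, 0.2312]
eef_rot: [0.994, 0.113, 0.0, -0.0]
force: [-0.1, 0.8, 0.8]
grip_width: 0.0854
grip_force: 0.0
```

```bash
cat >> h.py <<'E'
np.set_printoptions(precision=4,suppress=True)
def st():
    o=manip.get_obs();R=Rn.from_quat(o['eef_rot']).as_matrix()
    print('t',round(o['t'],2),'pos',np.array(o['ee_pos']),'yaw',round(float(np.arctan2(R[1,0],R[0,0])),4),'q6',round(o['joint_pos'][5],2),'F',np.array(o['force']),'w',round(o['grip_width'],4),'gf',round(o['grip_force'],1))
    return np.array(o['ee_pos']),R
def go(X):
    p,R=st();print('shares',R.T@(np.array(X)-p)/.12)
def look(n,L,save=None):
    c=cap(n,save)
    for l,z in L.items():
        print(n,l,[(round(d['confidence'],2),np.round(d['pixel'],1),onz(c,d['pixel'],z)[:2]) for d in manip.tip_of(n,l)[:3]])
    return c
E
python3 - <<'E'
from h import *
st()
c=look('wrist',dict(shaft_red=.075,shaft_red_grip=.111,shaft_green=.075,shaft_green_grip=.111,red_pot=0),'w1.png')
print(-np.array(c['R']).T@c['t'],c['R'])
E
```

```text
t 2.23 pos [ 0.4655 -0.2204  0.2312] yaw 0.227 q6 0.67 F [-0.1207  0.7711  0.7577] w 0.0854 gf 0.0
wrist shaft_red [(0.81, array([400.9, 178.6]), array([ 0.4969, -0.3262])), (0.59, array([271.9, 187.3]), array([ 0.4636, -0.2172]))]
wrist shaft_red_grip [(0.73, array([272.8, 202.4]), array([ 0.4609, -0.219 ])), (0.63, array([414.8, 188.5]), array([ 0.4971, -0.3247]))]
wrist shaft_green [(0.86, array([113.8, 123.3]), array([ 0.4878, -0.0756])), (0.61, array([211.4, 147.3]), array([ 0.4864, -0.1589]))]
wrist shaft_green_grip [(0.74, array([ 87.9, 124.9]), array([ 0.4886, -0.0723]))]
wrist red_pot [(0.41, array([474.5, 142.4]), array([ 0.5413, -0.4204]))]
[ 0.5403 -0.2033  0.3745] [[ 0.225  -0.9744 -0.001 ]
 [-0.9275 -0.2145  0.3063]
 [-0.2987 -0.068  -0.9519]]
```

View pics/w1.png

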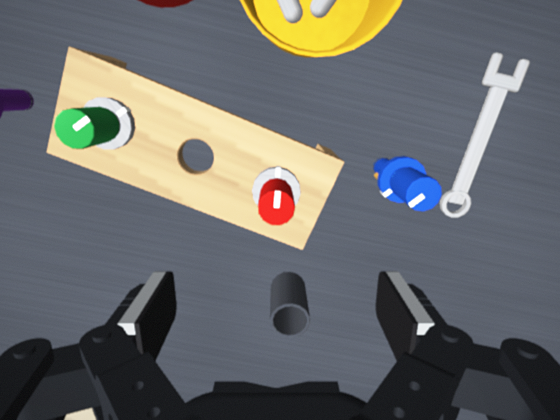

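```bash
python3 - <<'E'
from h import *
c=cap('wrist')
for p in [(276.5,206),(75,128)]: print(onz(c,p,.131))
go([.4645,-.2195,.092])
E
```

```text
[ 0.4622 -0.2247  0.131 ]
[ 0.4868 -0.0775  0.131 ]
t 2.58 pos [ 0.463  -0.224   0.2314] yaw 0.22 q6 0.67 F [ 0.3778  0.079  -0.3667] w 0.0853 gf 0.0
shares [ 0.0203 -0.0336  1.1618]
```

Emit:
drive_tool --rows "0 -0.02 0.4 0 1; 0 0 0.4 0 1; 0 0 0.36 0 1; 0 0 0 0 -1; 0 0 0 0 -1" --force 60

```text
t: 3.2
ee_pos: [0.4637, -0.2216, 0.0937]
eef_rot: [0.994, 0.11, 0.001, 0.001]
force: [-0.7, 0.1, 0.2]
grip_width: 0.0516
grip_force: 0.0
```

Emit:
drive_tool --rows "0 0 0 0 -1; 0 0 0 0 -1; 0 0 0 0 -1"

```text
t: 3.58
ee_pos: [0.4637, -0.2211, 0.094]
eef_rot: [0.994, 0.111, 0.001, 0.001]
force: [-0.0, 0.0, 6.2]
grip_width: 0.0266
grip_force: 58.7
```

Emit:
drive_tool --rows "0 0 -0.44 0 -1; 0 0 -0.44 0 -1; 0.43 -0.21 0 0 -1; 0.43 -0.21 0 0 -1; 0.43 -0.21 0 0 -1"

```text
t: 4.2
ee_pos: [0.5984, -0.1116, 0.1984]
eef_rot: [0.994, 0.11, 0.0, 0.0]
force: [0.6, -0.2, -4.9]
grip_width: 0.0267
grip_force: 61.0
```

Emit:
drive_tool --rows "0.43 -0.21 0 0 -1; 0 0 0 0 -1"

```text
t: 4.45
ee_pos: [0.6439, -0.074, 0.1971]
eef_rot: [0.994, 0.113, -0.0, -0.0]
force: [-0.1, -0.5, -4.7]
grip_width: 0.0266
grip_force: 60.5
```

```bash
python3 - <<'E'
from h import *
go([.645,-.077,.096])
look('top',dict(red_pot=0,shaft_red_grip=.2),'t2.png')
look('side',dict(red_pot=0,shaft_red_tip=.1),'s2.png')
for n,f in(('t','t2'),('s','s2')):
    a=cv2.imread(f'pics/{f}.png')
a=cv2.imread('pics/t2.png')[120:260,230:420];b=cv2.imread('pics/s2.png')[170:310,230:420]
cv2.imwrite('pics/v2.png',cv2.resize(np.hstack([a,b]),(798,294),interpolation=cv2.INTER_CUBIC))
E
```

```text
t 4.45 pos [ 0.6439 -0.074   0.1971] yaw 0.226 q6 1.05 F [-0.1201 -0.5242 -4.655 ] w 0.0266 gf 60.5
shares [0.0036 0.0273 0.8425]
top red_pot [(0.6, array([200.4, 182.8]), array([0.589 , 0.2638]))]
top shaft_red_grip [(0.71, array([404.2, 219.2]), array([ 0.4715, -0.3124]))]
side red_pot [(0.86, array([335., 242.]), array([ 0.6512, -0.0749]))]
side shaft_red_tip [(0.7, array([320.7, 329.6]), array([ 0.4715, -0.3837])), (0.63, array([334.8, 216.4]), array([ 0.6485, -0.0611])), (0.35, array([251.6, 325.2]), array([ 0.3209, -0.3188]))]
```

View pics/v2.png

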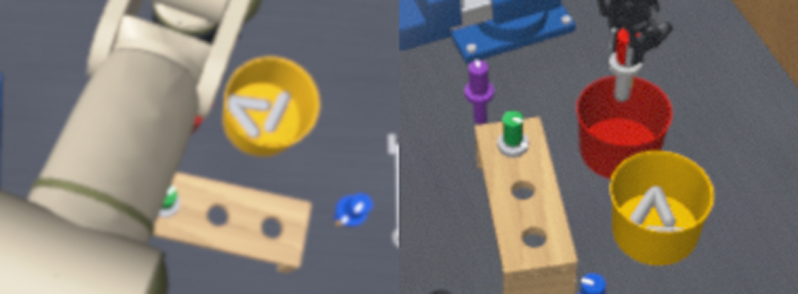

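The red shaft is held over the red pot, with its tip above the middle of the opening, so I'm lowering and releasing it.

Emit:
drive_tool --rows "0 0.02 0.3 0 -1; 0 0 0.3 0 -1; 0 0 0.24 0 -1; 0 0 0 0 -1; 0 0 0 0 0.6"

```text
t: 5.38
ee_pos: [0.6437, -0.08, 0.0992]
eef_rot: [0.994, 0.11, 0.002, 0.001]
force: [0.9, -0.8, 1.6]
grip_width: 0.0431
grip_force: 0.0
```

Emit:
drive_tool --rows "0 0 0 0 1; 0 0 0 0 1; 0 0 0 0 1; 0 0 -0.3 0 1; 0 0 -0.5 0 1"

```text
t: 6.0
ee_pos: [0.642, -0.0791, 0.1924]
eef_rot: [0.994, 0.111, -0.002, -0.001]
force: [0.2, -0.4, 1.2]
grip_width: 0.0853
grip_force: 0.0
```

Emit:
drive_tool --rows "0 0 -0.45 0 1; 0 0 0 0 1"

```text
t: 6.25
ee_pos: [0.644, -0.0796, 0.252]
eef_rot: [0.994, 0.111, 0.004, 0.002]
force: [0.1, -0.7, -0.7]
grip_width: 0.0851
grip_force: 0.0
```

```bash
python3 - <<'E'
from h import *
go([.473,-.074,.245])
look('side',dict(shaft_red=.06,shaft_red_tip=.01),'s3.png')
c=look('wrist',dict(red_pot=0,shaft_red=.06,shaft_red_tip=.01,shaft_green_grip=.111),'w3.png')
a=cv2.imread('pics/s3.png')[170:310,240:420];b=cv2.resize(cv2.imread('pics/w3.png'),(400,300))
cv2.imwrite('pics/v3.png',np.hstack([cv2.resize(a,(386,300)),b]))
E
```

```text
t 6.25 pos [ 0.644  -0.0796  0.252 ] yaw 0.2221 q6 1.04 F [ 0.0865 -0.7148 -0.7355] w 0.0851 gf 0.0
shares [-1.3804 -0.3593  0.0454]
side shaft_red [(0.73, array([321.1, 315.7]), array([ 0.498 , -0.3277])), (0.69, array([337.5, 229.4]), array([ 0.6529, -0.078 ]))]
side shaft_red_tip [(0.72, array([288.9, 274.4]), array([ 0.4776, -0.1478])), (0.7, array([330.9, 242.5]), array([ 0.6349, -0.08  ])), (0.63, array([318.7, 326.9]), array([ 0.4936, -0.329 ]))]
wrist red_pot [(0.79, array([268.8, 155.1]), array([ 0.6525, -0.0685]))]
wrist shaft_red [(0.9, array([275.3, 176.8]), array([ 0.6434, -0.0782])), (0.7, array([277.5, 187.4]), array([ 0.6335, -0.0826])), (0.67, array([465.4, 351.6]), array([ 0.4914, -0.3359]))]
wrist shaft_red_tip [(0.71, array([277. , 168.5]), array([ 0.6416, -0.0804])), (0.44, array([440.2, 313.8]), array([ 0.5046, -0.324 ]))]
wrist shaft_green_grip [(0.85, array([116.6, 318.5]), array([0.4895, 0.0396])), (0.84, array([231.8, 344. ]), array([ 0.4851, -0.0711])), (0.56, array([273.6, 158.9]), array([ 0.6689, -0.0712]))]
```

View pics/v3.png

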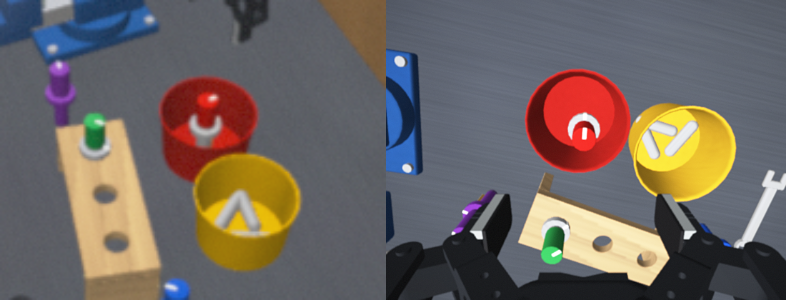

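The red shaft stands upright in the red pot, at about (583,130) px in the wrist half. Next I'll survey the pulley while the gripper is empty.

Emit:
drive_tool --rows "-0.05 -0.44 -0.11 0 1; -0.05 -0.44 -0.11 0 1; -0.05 -0.44 -0.11 0 1; -0.05 -0.44 -0.11 0 1; -0.05 -0.44 -0.11 0 1"

```text
t: 7.28
ee_pos: [0.5547, 0.1731, 0.313]
eef_rot: [0.994, 0.111, -0.0, -0.0]
force: [1.1, 0.0, -0.2]
grip_width: 0.0851
grip_force: 0.0
```

Emit:
drive_tool --rows "-0.03 -0.44 -0.11 0 1; 0 0 0 0 1; 0 0 0 0 1"

```text
t: 7.65
ee_pos: [0.5404, 0.2221, 0.3255]
eef_rot: [0.994, 0.111, -0.0, 0.0]
force: [0.3, -1.7, -0.5]
grip_width: 0.0857
grip_force: 0.0
```

```bash
python3 - <<'E'
from h import *
st()
c=look('wrist',dict(pulley=.168,keyway=.168,washer_top=.176),'w4.png')
import pickle;pickle.dump({k:np.array(c[k]) for k in('fx','fy','cx','cy','R','t')},open('w4.pkl','wb'))
u=proj(c,[.541,.222,.168]);print(u)
x,y=[int(max(110,v)) for v in u];x=min(x,450);y=min(y,310)
a=cv2.imread('pics/w4.png')[y-100:y+100,x-110:x+110]
print(x-110,y-100);cv2.imwrite('pics/v4.png',cv2.resize(a,(660,600),interpolation=cv2.INTER_CUBIC))
E
```

```text
t 7.65 pos [0.5404 0.2221 0.3255] yaw 0.2219 q6 1.54 F [ 0.3078 -1.6805 -0.5028] w 0.0857 gf 0.0
wrist pulley [(0.98, array([277.7, 190.2]), array([0.5364, 0.2194]))]
wrist keyway [(0.61, array([146.1, 204.9]), array([0.4967, 0.3328])), (0.6, array([276., 179.]), array([0.5461, 0.2231]))]
wrist washer_top [(0.57, array([277.3, 193.7]), array([0.5354, 0.2196]))]
[275.9912 184.732 ]
165 84
```

View pics/v4.png

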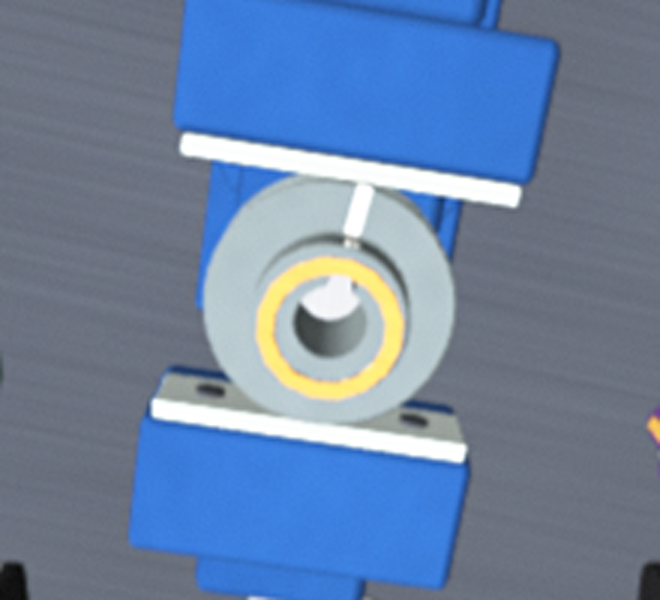

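The crop shows the washer centred near (330,328), the keyway at (341,283), and the paint line on the sheave running from (365,187) to (352,238).

```bash
python3 - <<'E'
from h import *
import pickle
c=pickle.load(open('w4.pkl','rb'))
im=cv2.imread('pics/w4.png');hsv=cv2.cvtColor(im,cv2.COLOR_BGR2HSV)
m=cv2.inRange(hsv,(12,90,120),(32,255,255));m[:, :230]=0;m[:,330:]=0
m[:150]=0;m[230:]=0
p=cv2.findNonZero(m)
h=cv2.convexHull(p);e=cv2.fitEllipse(h);print(e)
w=onz(c,e[0],.176);print('washer',w, 'size',[np.linalg.norm(onz(c,(e[0][0]+e[1][0]/2,e[0][1]),.176)-w)*2])
P=lambda x,y,z:onz(c,(165+x/3,84+y/3),z)[:2]
a,b=P(365,187,.150),P(352,238,.150);d=a-b;print(a,b,np.arctan2(d[1],d[0]))
for q in (a,b,P(341,283,.168)):
    d=q-w[:2];print(np.linalg.norm(d),np.arctan2(d[1],d[0]))
# sheave circle check: grey outline centre from jaws, vice axis: jaw white bar ends
a,b=P(182,143,.148),P(520,197,.148);d=b-a;print('jaw normal',np.arctan2(d[1],d[0])+np.pi/2)
# also in top view for lateral washer
c=cap('top');im=cv2.cvtColor(np.asarray(c['image'],dtype=np.uint8),cv2.COLOR_RGB2HSV)
m=cv2.inRange(im,(12,90,120),(32,255,255));m[:, :180]=0;m[:,220:]=0;m[:165]=0;m[200:]=0
p=cv2.findNonZero(m)
if p is not None:
    e=cv2.fitEllipse(cv2.convexHull(p));print('top',e,onz(c,e[0],.176))
E
```

```text
((274.61749267578125, 192.8202362060547), (46.36333084106445, 48.33667755126953), 91.36599731445312)
washer [0.5356 0.222  0.176 ] size [np.float64(0.04047355237527608)]
[0.5738 0.2194] [0.5577 0.2198] -0.01983360449029261
0.038306247995765756 -0.06752558442114448
0.022217665052521825 -0.10212267423584229
0.01163123732188158 -0.08985887194425081
jaw normal 0.06520115648490088
top ((200.86524963378906, 184.0579376220703), (14.226871490478516, 14.664159774780273), 101.1432876586914) [0.5372 0.2209 0.176 ]
```

Emit:
drive_tool --rows "-0.16 0.38 0.1 0 1; -0.16 0.38 0.1 0 1; -0.17 0.39 0.12 0 1; -0.17 0.39 0.13 0 1; -0.16 0.38 0.13 0 1"

```text
t: 8.52
ee_pos: [0.4944, -0.0262, 0.2561]
eef_rot: [0.994, 0.11, 0.0, 0.0]
force: [1.6, -0.5, 0.5]
grip_width: 0.0852
grip_force: 0.0
```

Emit:
drive_tool --rows "-0.16 0.38 0.13 0 1; 0 0 0 0 1; 0 0 0 0 1"

```text
t: 8.9
ee_pos: [0.4864, -0.0729, 0.2412]
eef_rot: [0.994, 0.11, 0.0, -0.0]
force: [-0.4, 0.5, 0.2]
grip_width: 0.0851
grip_force: 0.0
```

```bash
python3 - <<'E'
from h import *
import pickle
st()
c=look('wrist',dict(shaft_green=.075,shaft_green_grip=.111),'w5.png')
pickle.dump({k:np.array(c[k]) for k in('fx','fy','cx','cy','R','t')},open('w5.pkl','wb'))
x,y=np.round(proj(c,[.486,-.0735,.12])).astype(int);x,y=int(x),int(y)
a=cv2.imread('pics/w5.png')[y-50:y+50,x-50:x+50]
print(x-50,y-50);cv2.imwrite('pics/v5.png',cv2.resize(a,(600,600),interpolation=cv2.INTER_CUBIC))
hsv=cv2.cvtColor(cv2.imread('pics/w5.png'),cv2.COLOR_BGR2HSV)
E
```

```text
t 8.9 pos [ 0.4864 -0.0729  0.2412] yaw 0.2209 q6 0.96 F [-0.3892  0.4849  0.1975] w 0.0851 gf 0.0
wrist shaft_green [(0.87, array([278.6, 182.1]), array([ 0.4881, -0.0751])), (0.57, array([150.8, 161.5]), array([0.4814, 0.041 ])), (0.34, array([442.2,  52.9]), array([ 0.6232, -0.1816]))]
wrist shaft_green_grip [(0.94, array([275.7, 192.3]), array([ 0.4878, -0.0724])), (0.69, array([136.9, 167. ]), array([0.4839, 0.04  ])), (0.56, array([278.6, 180.2]), array([ 0.4981, -0.0725]))]
227 148
```

View pics/v5.png

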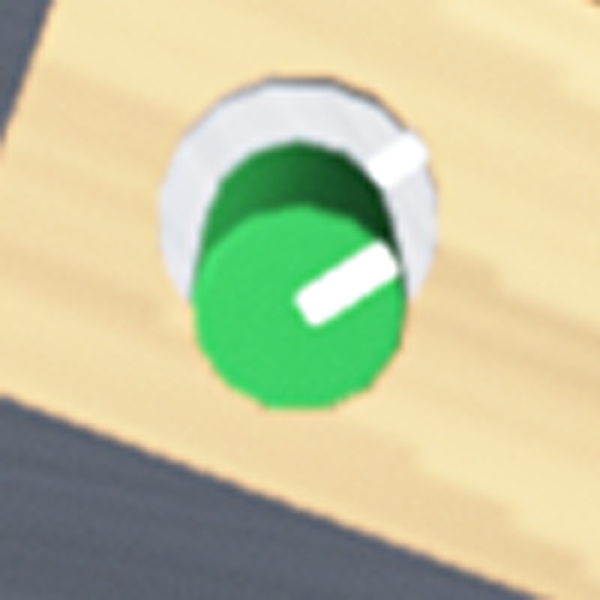

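The top of the green sleeve is centred near (300,307) in the crop. Its paint line runs out to (389,256), and the collar's paint line is at (398,160).

```bash
python3 - <<'E'
from h import *
import pickle
c=pickle.load(open('w5.pkl','rb'))
P=lambda x,y,z:onz(c,(227+x/6,148+y/6),z)[:2]
o=P(300,307,.131);print('axis top',o)
for a,b,z in [((300,307),(389,256),.131),((306,313),(389,256),.131),((372,175),(424,145),.085)]:
    d=P(*b,z)-P(*a,z);print(np.arctan2(d[1],d[0]))
oc=P(299,218,.085);print('collar',oc);d=P(398,160,.085)-oc;print(np.arctan2(d[1],d[0]))
go([*( (o+oc)/2),.092])
E
```

```text
axis top [ 0.4881 -0.0734]
-0.810823285023096
-0.7271606255299699
-0.8139275644732757
collar [ 0.4881 -0.0734]
-0.8070930381818533
t 9.05 pos [ 0.4866 -0.0719  0.2413] yaw 0.2232 q6 0.96 F [ 0.3659  0.9049 -1.3658] w 0.0853 gf 0.0
shares [0.0086 0.0142 1.2444]
```

Emit:
drive_tool --rows "0.01 0.01 0.42 0 1; 0 0 0.42 0 1; 0 0 0.38 0 1; 0 0 0 0 1; 0 0 0 0 -1" --force 90

```text
t: 9.68
ee_pos: [0.4888, -0.0736, 0.0962]
eef_rot: [0.994, 0.111, 0.001, 0.001]
force: [-0.6, -0.1, 0.4]
grip_width: 0.0694
grip_force: 0.0
```

Emit:
drive_tool --rows "0 0 0 0 -1; 0 0 0 0 -1; 0 0 0 0 -1; 0 0 0 0 -1"

```text
t: 10.18
ee_pos: [0.4882, -0.0737, 0.0958]
eef_rot: [0.994, 0.111, 0.001, 0.0]
force: [-2.1, 1.0, 7.6]
grip_width: 0.0264
grip_force: 87.8
```

Emit:
drive_tool --rows "0 0 -0.3 0 -1; 0 0 -0.45 0 -1; 0 0 -0.45 0 -1; 0 0 -0.4 0 -1; 0 0 0 0 -1"

```text
t: 10.8
ee_pos: [0.4885, -0.074, 0.2898]
eef_rot: [0.994, 0.111, 0.003, 0.002]
force: [0.1, 0.0, -4.4]
grip_width: 0.0261
grip_force: 89.1
```

Emit:
drive_tool --rows "0.15 -0.38 0 0 -1; 0.16 -0.39 0 0 -1; 0.15 -0.38 0 0 -1; 0.16 -0.39 0 0 -1; 0.15 -0.38 0 0 -1"

```text
t: 11.42
ee_pos: [0.5267, 0.173, 0.2848]
eef_rot: [0.994, 0.111, -0.002, 0.0]
force: [0.4, -0.6, -3.4]
grip_width: 0.0263
grip_force: 89.5
```

Emit:
drive_tool --rows "0.16 -0.39 0 0 -1; 0 0 0 -1 -1; 0 0 0 -1 -1; 0 0 0 -1 -1; 0 0 0 -1 -1"

```text
t: 12.05
ee_pos: [0.5351, 0.2212, 0.2846]
eef_rot: [0.952, 0.307, -0.002, -0.0]
force: [-0.3, 0.1, -3.8]
grip_width: 0.026
grip_force: 89.6
```

Emit:
drive_tool --rows "0 0 0 -1 -1; 0 0 0 -1 -1; 0 0 0 -1 -1; 0 0 0 -0.6 -1; 0 0 0 0 -1"

```text
t: 12.68
ee_pos: [0.5352, 0.2211, 0.285]
eef_rot: [0.882, 0.471, -0.001, -0.0]
force: [1.3, 0.4, -4.3]
grip_width: 0.0263
grip_force: 89.6
```

```bash
python3 - <<'E'
from h import *
import pickle
go([.536,.2215,.27])
c=look('wrist',dict(shaft_green=.26,shaft_green_tip=.2,pulley=.168,washer_top=.176),'w6.png')
pickle.dump({k:np.array(c[k]) for k in('fx','fy','cx','cy','R','t')},open('w6.pkl','wb'))
s=look('side',dict(shaft_green=.265,shaft_green_tip=.205),'s6.png')
print(proj(c,[.536,.2215,.176]))
a=cv2.resize(cv2.imread('pics/w6.png'),(480,360));x,y=[int(v) for v in proj(s,[.536,.2215,.2])]
b=cv2.imread('pics/s6.png')[y-60:y+60,x-53:x+54];print(x-53,y-60)
cv2.imwrite('pics/v6.png',np.hstack([a,cv2.resize(b,(320,360))]))
E
```

```text
t 12.68 pos [0.5352 0.2211 0.285 ] yaw 0.9811 q6 0.78 F [ 1.282   0.362  -4.2795] w 0.0263 gf 89.6
shares [0.0064 0.0041 0.1247]
wrist shaft_green [(0.91, array([277.5, 249.3]), array([0.5347, 0.221 ])), (0.42, array([274.4, 215.8]), array([0.5438, 0.2375]))]
wrist shaft_green_tip [(0.57, array([274.9, 214.9]), array([0.5324, 0.2205])), (0.42, array([497.2, 361.2]), array([0.6116, 0.0181]))]
wrist pulley [(0.82, array([279. , 197.2]), array([0.5368, 0.2217]))]
wrist washer_top []
side shaft_green [(0.8, array([266. , 212.2]), array([ 0.4241, -0.1284])), (0.7, array([266.1, 118.2]), array([0.5436, 0.2376]))]
side shaft_green_tip [(0.79, array([266.1, 136.6]), array([0.5385, 0.2277])), (0.66, array([268., 229.]), array([ 0.4267, -0.1311])), (0.52, array([351.7, 280.1]), array([ 0.5588, -0.3432]))]
[278.3371 200.9492]
213 79
```

View pics/v6.png

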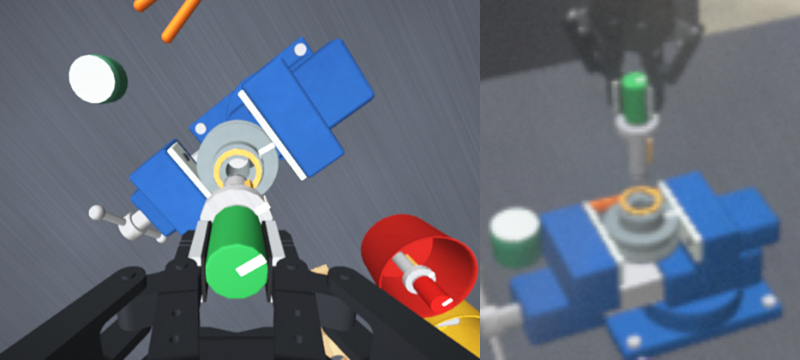

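The shaft hangs centred over the bore with its key line roughly along the keyway line. I'll lower it to just above key contact.

Emit:
drive_tool --rows "0.007 0.005 0.12 0 -1; 0 0 0.12 0 -1; 0 0 0.1 0 -1; 0 0 0.03 0 -1; 0 0 0 0 -1"

```text
t: 13.7
ee_pos: [0.5366, 0.2216, 0.242]
eef_rot: [0.882, 0.471, -0.0, -0.0]
force: [0.1, -0.1, -2.4]
grip_width: 0.0257
grip_force: 89.6
```

Emit:
drive_tool --rows "0 0 0.025 0 -1; 0 0 0.025 0 -1; 0 0 0.025 0 -1; 0 0 0.025 0 -1; 0 0 0.02 0 -1"

```text
t: 14.32
ee_pos: [0.5366, 0.2215, 0.2275]
eef_rot: [0.882, 0.471, -0.0, 0.0]
force: [-0.2, -1.1, -2.7]
grip_width: 0.0261
grip_force: 89.7
```

Emit:
drive_tool --rows "0 0 0.025 0 -1; 0 0 0.025 0 -1; 0 0 0.025 0 -1; 0 0 0.025 0 -1; 0 0 0 0 -1"

```text
t: 14.95
ee_pos: [0.5365, 0.2216, 0.2154]
eef_rot: [0.882, 0.471, -0.0, -0.0]
force: [-1.1, -0.7, -4.1]
grip_width: 0.0261
grip_force: 89.7
```

Free of force well below key-stop height, so the key is in. I'll continue to the washer.

Emit:
drive_tool --rows "0 0 0.03 0 -1; 0 0 0.03 0 -1; 0 0 0.03 0 -1; 0 0 0.03 0 -1; 0 0 0.02 0 -1"

```text
t: 15.58
ee_pos: [0.5366, 0.2216, 0.1986]
eef_rot: [0.882, 0.471, -0.0, -0.0]
force: [0.9, -2.1, -2.0]
grip_width: 0.026
grip_force: 89.7
```

Emit:
drive_tool --rows "0 0 0.015 0 -1; 0 0 0.015 0 -1; 0 0 0.01 0 -1; 0 0 0 0 -1"

```text
t: 16.08
ee_pos: [0.5366, 0.2216, 0.1946]
eef_rot: [0.882, 0.471, 0.0, 0.0]
force: [-1.8, -3.0, 4.5]
grip_width: 0.0259
grip_force: 90.1
```

Emit:
drive_tool --rows "0 0 0.01 0 -1; 0 0 0.01 0 -1; 0 0 0.01 0 -1; 0 0 0 0 -1"

```text
t: 16.58
ee_pos: [0.5367, 0.2216, 0.1915]
eef_rot: [0.882, 0.471, 0.001, 0.0]
force: [-4.6, -2.0, 7.7]
grip_width: 0.0259
grip_force: 90.6
```

Emit:
drive_tool --rows "0 0 0.008 0 -1; 0 0 0.008 0 -1; 0 0 0 0 -1; 0 0 0 0 -1"

```text
t: 17.08
ee_pos: [0.5367, 0.2217, 0.1907]
eef_rot: [0.882, 0.471, 0.001, 0.0]
force: [-7.1, -3.3, 14.9]
grip_width: 0.0263
grip_force: 91.6
```

Emit:
drive_tool --rows "0 0 0.006 0 -1; 0 0 0 0 -1; 0 0 0 0 -1; 0 0 0 0 -1"

```text
t: 17.58
ee_pos: [0.5368, 0.2217, 0.1906]
eef_rot: [0.882, 0.472, 0.002, 0.001]
force: [-8.2, -3.0, 20.2]
grip_width: 0.0264
grip_force: 92.2
```

```bash
python3 - <<'E'
from h import *
st()
look('side',dict(shaft_green=.17,shaft_red_tip=.01),'s7.png');cap('wrist','w7.png')
a=cv2.resize(cv2.imread('pics/w7.png'),(400,300));b=cv2.imread('pics/s7.png')[80:260,210:400]
cv2.imwrite('pics/v7.png',np.hstack([a,cv2.resize(b,(317,300))]))
E
```

```text
t 17.57 pos [0.5368 0.2217 0.1906] yaw 0.982 q6 0.78 F [-8.2084 -2.9877 20.1548] w 0.0264 gf 92.2
side shaft_green [(0.67, array([272.5, 214.7]), array([ 0.4628, -0.057 ])), (0.66, array([264.1, 144.5]), array([0.5333, 0.2353]))]
side shaft_red_tip [(0.85, array([320.6, 325.9]), array([ 0.4994, -0.3279])), (0.8, array([334. , 245.1]), array([ 0.6395, -0.0922]))]
```

View pics/v7.png

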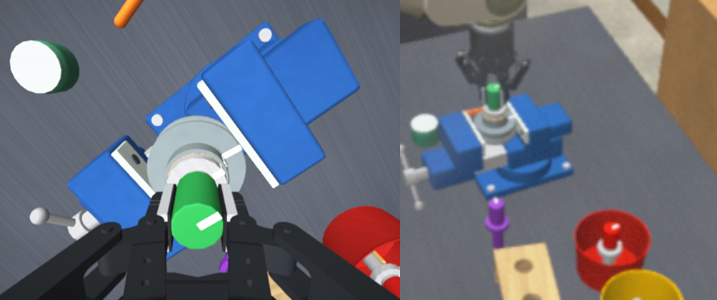

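The green shaft sits at about (200,190) px with its collar down on the washer and its key line in line with the sheave's. It is on the hard stop at about 20 N, and the red shaft is in its pot, so I'm handing in.

```bash
python3 -c "
from plant import manip
print(manip.job_done())"
```

```text
the job is handed in; nothing more can be done
None
```

The job is handed in, though no verdict came back: the red-sleeved shaft stands in the red pot, and the green-sleeved one is keyed in the pulley with its collar on the hard stop, still gripped and pressed down with about 20 N.

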